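# Hold a gift tin in the date-coding jig

## Robot

A 7-joint arm with a two-finger parallel gripper is mounted at the origin on the work surface. World frame = base frame: x ahead of the robot, y to its left, z up, the work surface at z = 0. Lengths are in m, angles in rad, forces in N, time in s.
With the tool pointing down it reaches from about 0.4 to 0.9 m from the base axis. Payload 5.5 kg.
Tool frame: the origin (TCP) lies on the centre line of the jaws, within the pads' length; the fingertips stand manip.nose_length ahead of it and the grasp point (between the pads) lies 2 mm behind it (manip.nose_length is the distance from the TCP to the fingertips, in m); z points along the fingers, y is the line along which they close (so a half turn about z gives the same grasp; the last joint's range is limited). The gripper opens to 92 mm and grips with 3 to 60 N. Pads are 19 mm wide; open, the fingers measure 130 mm over their backs; the gripper's body (75 mm by 190 mm) begins 47 mm behind the grasp point.
Start: joints at [-0.981, 0.501, -0.427, 1.55, 0.221, 1.138, -0.21], TCP at [0.209, 0.616, 0.244] pointing down, gripper open.
Joint ranges: [-2.88, 2.88], [-0.31, 2.03], [-1.54, 1.56], [0.2, 2.42], [-1.41, 4.55], [0.19, 2.02], [-2.57, 2.57]. Speed limits (rad/s): [2.57, 2.57, 3.14, 3.14, 3.14, 3.14, 3.14].

## Interface

Orientations are given as [roll, pitch, yaw] about the fixed x, y, z axes, in that order (R = Rz(yaw) Ry(pitch) Rx(roll)).
In Python, from cell import manip gives the robot as it stands. The module is installed in compiled form; this text tells all that it offers. Calls block until the motion is done:
- manip.move_to(position, orientation): joint-space move of the TCP to a pose.
- manip.move_straight(position, v=0.15, rot=None, threshold=None): straight line of the TCP; rot=None keeps the orientation; v is the mean speed in m/s. With threshold (N) it stops when the force on the tool has changed by that much, and returns True; else False.
- manip.movej(angles): joint-space move.
- manip.grip(opening, force=None): opening from 0.0 (shut) to 1.0 (fully open); force is the grip in N (None keeps the last); returns when the fingers have stopped.
- manip.pause(seconds).
- manip.inverse_kinematics(position, orientation): joint angles nearest the present ones, or None.
- manip.get_image(name): name is "scene" or "top" or "wrist"; returns (picture, depth): 400x640x3 uint8, blue, green, red; 400x640 float32, m along the optical axis (not along the pixel's ray), 0 where there is no reading.
- manip.camera_params(name): a dict with "fovy" (degrees; the focal length in pixels is half the picture's height over the tangent of half this angle, whatever the lens; pixels are square), "cx", "cy" (the principal point, pixels), "k1" (the pictures are not rectified: a ray, as slopes to the right and down, at radius r is drawn at 1 + k1 r^2 times it, then the intrinsics apply), "R" (3x3) and "t" (3): a world point X has camera coordinates R X + t; the wrist camera has in their place "tool_from_camera" (4x4, takes a point from camera to tool coordinates, whose origin is the TCP and whose axes are the flange's). Camera axes: x right, y down, z forward; pixel columns grow to the right and rows downward; lengths in m; the calibration is good to about 2 mm. A picture is of the moment at which its call begins: read the wrist's pose just before it. camera_params takes no time and is no camera call.
A pose or a line that the arm cannot do raises manip.IKError and nothing moves.
- manip.sign_off(): hands the job in; it is judged then, once.
Readings, each from a call of its own:
- manip.get_t(): time.
- manip.get_joint_pos(): joint angles.
- manip.get_joint_velocities(): joint speeds.
- manip.get_tau(): joint torques, N m.
- manip.get_eef_pos(): TCP position.
- manip.get_eef_rot(): TCP orientation.
- manip.get_wrist_force(): force on the tool from outside, world axes, zero at the start.
- manip.get_ft_torque(): the same for the moment, N m.
- manip.get_gripper_width(): opening from 0.0 (shut) to 1.0 (fully open).
- manip.get_grasp_force(): force on a finger pad.
Only numpy, scipy, OpenCV 4.12 (cv2) and the standard library are available. Lean on these libraries where they do the work, as an engineer would, in place of code of your own. Each camera call takes 0.05 s, during which the arm holds its last target. There are 200 camera calls.

## Task

Move the orange stop pin from its white parking block into the hole of the aluminium coding jig, push it fully home and let go of it. Then set the black gift tin upright and flat on the jig plate and press it square into the corner, one long side firmly against both blue fence pads and one end firmly against the stop pin. Finish while still holding it there, pressing on both stops, and leave the three jars alone.

Things in the scene. Friction and masses are not known exactly. Their poses are not given: they have to be found in the camera images.
- jig: fixed aluminium plate 280 x 240 x 28 mm (x, y, z) on the table. Origin: centre of its underside. +x points from the tin's corner to the blue fence, -y from that corner to the pin hole. Behind the fence: black print head (x 15 to 65 mm, 22 mm above the plate) and white coder box (x 65 to 131, y -65 to 65 mm, 85 mm above the plate). Nothing else stands on the plate. Place and yaw vary.
- pin_hole (a point): centre of the hole's mouth, level with the plate's top: jig x -48, y -70 mm. Hole 10 mm wide, 26 mm deep, with a 2.5 mm chamfer, framed by a thin black painted square. Axes as the jig's.
- nest (a point): point on the plate's top (jig x -48, y -3 mm, axes as the jig's) above which the tin's centre stands when the tin is against both stops: 28 mm short of the fence face and 67 mm in +y from the pin hole.
- fence: two rigid slippery blue pads on the jig, each 36 mm long (y), 12 mm thick (x), 22 mm high above the plate, with a 30 mm gap between. Origin: on the plate's top, mid-gap and mid-thickness (jig x -14, y 0). The stopping face is at jig x -20 mm and looks to -x; pads span jig y -51 to 51 mm. A grip across the tin's width clears them with fingertips over 22 mm above the tin's underside.
- pin: loose stop pin, 70 g, 64 mm long: steel shank 8 mm in diameter, 24 mm long, tapered tip; above it an orange round body 24 mm in diameter, 40 mm tall. Origin: the shank's tip, z up. Starts upright in the parking block, orange body resting on it. Fully home in the jig, the orange body rests on the plate and its round side is the second stop, 40 mm high.
- pin_body (a point): centre of the pin's orange body, half-way up it: 44 mm above the shank's tip and 20 mm above the body's lower shoulder. Where to grasp it.
- rack: fixed white parking block, 64 x 64 x 40 mm, with one 10 mm hole, 26 mm deep, in the middle of its top. Origin: centre of its underside. It and the tin may swap places.
- tin: loose black gift tin, gold bands, paper label: a rigid block 56 mm wide (x), 110 mm long (y), 70 mm high, 0.27 to 0.5 kg, slippery on plate and stops (friction about 0.25). Origin: centre of its underside, z up. Stands on the table, yawed up to 46 degrees either way. In the jig, long sides along jig y, either way round.
- tin_center (a point): centre of the tin, half-way up: 35 mm above its underside.
- jar1: bystander: glass jar with black lid, 64 mm in diameter, 85 mm tall, 0.3 kg. Origin: centre of its underside.
- jar2: bystander: jar like jar1.
- jar3: bystander: jar like jar1.
Mind the look-alikes: they are no part of the job. Leave any red look-alike of the tin alone.

How it is judged:
By the outcome, as a careful person would: the job done as asked, in the order asked, and still so for the second after the job is handed in, while the arm keeps its last pose, push and grip.
It also fails if it takes over 72 s, if anything falls off the work surface, if the arm or the gripper's body presses on something with over 40 N, if the wrist force passes 120 N, or if a joint passes its speed limit or range.

## Working session

There is one attempt and no reset: what is moved stays moved. The work goes in short steps, each a Python script; the robot and the scene stay as the last script left them, time stands still between calls to the robot, and variables do not carry over. Pictures are saved under pics/ and viewed, at most 10 in all, crops included, and the job is handed in when it is done.

```bash
mkdir -p pics
cat > h.py <<'E'
import numpy as np, cv2
from cell import manip
from scipy.spatial.transform import Rotation as Ro
def cam(name):
    c=dict(manip.camera_params(name)); p=None
    if name=="wrist":
        T=np.eye(4); T[:3,:3]=Ro.from_euler('xyz',manip.get_eef_rot()).as_matrix(); T[:3,3]=manip.get_eef_pos()
        M=T@np.array(c["tool_from_camera"]); Rw,o=M[:3,:3],M[:3,3]
    else:
        Rw=np.array(c["R"]).T; o=-Rw@np.array(c["t"])
    c["Rw"],c["o"]=Rw,o; c["f"]=200/np.tan(np.radians(c["fovy"])/2)
    return c
def shot(name):
    c=cam(name); im,d=manip.get_image(name); return c,im,d
def rays(c,uv):
    uv=np.atleast_2d(np.asarray(uv,float))
    K=np.array([[c["f"],0,c["cx"]],[0,c["f"],c["cy"]],[0,0,1]])
    n=cv2.undistortPoints(uv.reshape(-1,1,2),K,np.array([c["k1"],0,0,0.]),None,None,None).reshape(-1,2)
    return np.c_[n,np.ones(len(n))]
def onplane(c,uv,z):
    w=rays(c,uv)@c["Rw"].T
    return c["o"]+w*((z-c["o"][2])/w[:,2])[:,None]
def bydepth(c,uv,d):
    uv=np.atleast_2d(uv).astype(int)
    return c["o"]+(rays(c,uv)*d[uv[:,1],uv[:,0]][:,None])@c["Rw"].T
E
python3 - <<'E'
from h import *
for n in("scene","top"):
    c,im,d=shot(n); cv2.imwrite(f"pics/{n}0.png",im); np.save(f"pics/{n}0.npy",d)
    print(n,c["f"],c["cx"],c["cy"],c["k1"],c["o"],c["Rw"].round(2).tolist())
print(manip.nose_length, manip.get_eef_pos(),manip.get_eef_rot(),manip.get_t(),manip.camera_params("wrist"))
E
```

```text
scene 372.4479962694675 317.61776205594407 202.08991408012335 -0.010597403078783903 [ 1.15633554 -0.13281523  0.60878917] [[0.33, 0.58, -0.75], [0.95, -0.2, 0.25], [-0.01, -0.79, -0.61]]
top 453.13260832590424 317.32265168864967 197.85522989047936 -0.03718716390721926 [0.33747092 0.09850267 1.18039993] [[-0.0, -0.99, 0.17], [-1.0, 0.01, 0.01], [-0.01, -0.17, -0.99]]
0.017 [0.20848297 0.61502195 0.24277767] [-3.13982554e+00 -8.09903522e-05  2.81485682e+00] 0.1 {'fovy': 60.550068161863315, 'cx': 322.03168290987605, 'cy': 202.1496621358939, 'k1': -0.007524514488262614, 'tool_from_camera': array([[-7.66388741e-04, -9.54525405e-01, -2.98128603e-01,
         8.11900344e-02],
       [ 9.99999668e-01, -6.48884010e-04, -4.93116770e-04,
         9.03273932e-04],
       [ 2.77241601e-04, -2.98128882e-01,  9.54525585e-01,
        -1.40963785e-01],
       [ 0.00000000e+00,  0.00000000e+00,  0.00000000e+00,
         1.00000000e+00]])}
```

View pics/top0.png

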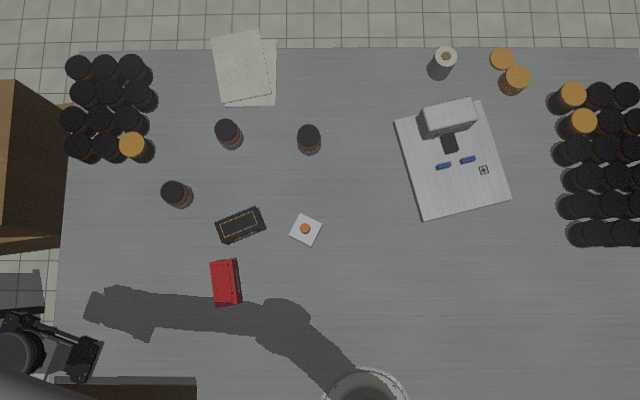

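View pics/scene0.png

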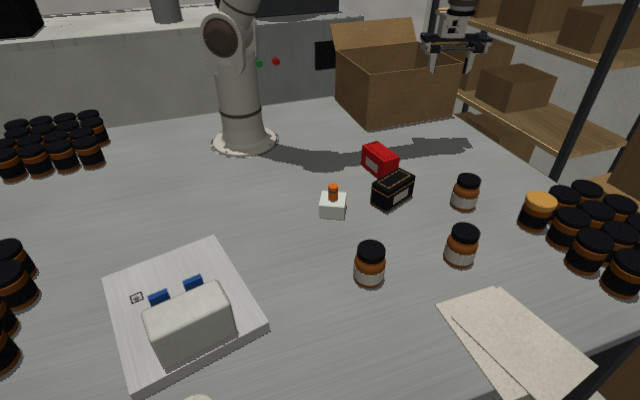

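The top view shows the tin at (240,224), the pin at (305,228), fence pads at (443,166) and (468,160), the hole frame at (484,170) and jars at (228,132), (308,138) and (176,193). The scene view agrees: the red look-alike sits beside the tin.

Run:
```python
from h import *
c=cam("top"); im=cv2.imread("pics/top0.png"); d=np.load("pics/top0.npy")
hsv=cv2.cvtColor(im,cv2.COLOR_BGR2HSV)
def blobs(m,roi,amin=15):
    x0,y0,x1,y1=roi; M=np.zeros_like(m); M[y0:y1,x0:x1]=m[y0:y1,x0:x1]
    return [k for k in cv2.findContours(M,cv2.RETR_EXTERNAL,cv2.CHAIN_APPROX_NONE)[0] if cv2.contourArea(k)>=amin]
cen=lambda k:np.array(cv2.minAreaRect(k)[0])
blue=cv2.inRange(hsv,(100,120,40),(130,255,255))
P=[]
for k in blobs(blue,(400,100,520,220)):
    p=onplane(c,cen(k),.05)[0];P.append(p);print("blue",cen(k),p,cv2.contourArea(k))
org=cv2.inRange(hsv,(5,150,80),(20,255,255))
for k in blobs(org,(285,205,330,250),8): print("pin",cen(k),onplane(c,cen(k),.08)[0],cv2.contourArea(k))
wh=cv2.inRange(hsv,(0,0,180),(180,40,255))
for k in blobs(wh,(280,205,330,255)): print("rack",cv2.minAreaRect(k),onplane(c,cen(k),.04)[0])
dark=cv2.inRange(hsv,(0,0,0),(180,255,75))
for k in blobs(dark,(470,155,500,185),8): print("hole",cen(k),onplane(c,cen(k),.028)[0])
# points with height by depth, tin top
v,u=np.mgrid[195:255,205:275]; uv=np.c_[u.ravel(),v.ravel()]
X=bydepth(c,uv,d); X=X[(X[:,2]>.06)&(X[:,2]<.08)]
r=cv2.minAreaRect(X[:,:2].astype(np.float32)); print("tin",r,len(X),np.median(X[:,2]))
for uv in[(228,132),(308,138),(176,193)]: print("jar",bydepth(c,[uv],d)[0])
v,u=np.mgrid[95:225,390:515]; uv=np.c_[u.ravel(),v.ravel()]
X=bydepth(c,uv,d); X=X[(X[:,2]>.018)]
print("jig",cv2.minAreaRect(X[:,:2].astype(np.float32)))
```

```text
blue [443.80734253 164.8578186 ] [ 0.61638267 -0.21150322  0.05      ] 26.5
blue [468.26473999 159.05883789] [ 0.63136246 -0.27532701  0.05      ] 24.0
pin [304.  227.5] [0.45420596 0.14529111 0.08      ] 45.0
tin ((0.46571439504623413, 0.30855780839920044), (0.056852832436561584, 0.11057915538549423), 22.682811737060547) 1026 0.07104150613324967
jar [0.69729433 0.3380436  0.08373557]
jar [0.67833369 0.13522729 0.0880217 ]
jar [0.54057195 0.46212751 0.08631364]
jig ((0.5848357081413269, -0.10647985339164734), (0.30739206075668335, 0.5642150640487671), 21.770509719848633)
```

Run:
```python
from h import *
yaw=np.radians(193.2)-2*np.pi
for p in([.61,-.28,.25],[.454,.145,.22],[.607,-.319,.05],[.59,-.25,.1]):
    for y in(yaw,yaw+np.pi,yaw+np.pi/2,yaw-np.pi/2+2*np.pi):
        q=manip.inverse_kinematics(p,[np.pi,0,y]); print(p,round(y,2),None if q is None else np.round(q,2))
manip.move_to([.454,.145,.22],[np.pi,0,yaw]); manip.pause(.3)
c,im,d=shot("wrist"); cv2.imwrite("pics/wpin.png",im); np.save("pics/wpin.npy",d)
np.save("pics/wpin_c.npy",c,allow_pickle=True)
manip.move_to([.61,-.28,.25],[np.pi,0,yaw]); manip.pause(.3)
c,im2,d=shot("wrist"); cv2.imwrite("pics/wjig.png",im2); np.save("pics/wjig.npy",d)
np.save("pics/wjig_c.npy",c,allow_pickle=True)
cv2.imwrite("pics/two.png",cv2.resize(np.vstack([im,im2]),None,fx=.75,fy=.75))
print(manip.get_t())
```

```text
[0.61, -0.28, 0.25] -2.91 [ 0.19  0.51  0.28  1.51 -0.15  1.15  2.31]
[0.61, -0.28, 0.25] 0.23 [ 0.    0.55  0.57  1.51 -0.31  1.17 -0.71]
[0.61, -0.28, 0.25] -1.34 [-0.36  0.91  1.35  1.52 -0.9   1.43 -1.87]
[0.61, -0.28, 0.25] 1.8 [ 0.08  0.53  0.45  1.51 -0.24  1.16  0.81]
[0.454, 0.145, 0.22] -2.91 [-0.09  0.2  -0.3   2.    0.07  0.95  1.37]
[0.454, 0.145, 0.22] 0.23 [-0.53  0.19  0.18  2.02 -0.04  0.94 -1.67]
[0.454, 0.145, 0.22] -1.34 [ 0.67  0.48 -1.29  1.98  0.53  1.08  2.52]
[0.454, 0.145, 0.22] 1.8 [-0.32  0.19 -0.05  2.01  0.01  0.94 -0.15]
[0.607, -0.319, 0.05] -2.91 [ 0.44  0.74  0.01  1.58 -0.01  0.82  2.25]
[0.607, -0.319, 0.05] 0.23 [-0.05  0.89  0.76  1.6  -0.72  0.95 -0.38]
[0.607, -0.319, 0.05] -1.34 [-0.22  1.1   1.12  1.61 -1.07  1.16 -1.74]
[0.607, -0.319, 0.05] 1.8 [ 0.17  0.78  0.41  1.59 -0.38  0.85  0.96]
[0.59, -0.25, 0.1] -2.91 [ 0.33  0.61  0.04  1.69 -0.03  0.84  2.18]
[0.59, -0.25, 0.1] 0.23 [-0.07  0.69  0.6   1.71 -0.48  0.9  -0.6 ]
[0.59, -0.25, 0.1] -1.34 [-0.36  0.95  1.13  1.72 -0.95  1.13 -1.84]
[0.59, -0.25, 0.1] 1.8 [ 0.1   0.64  0.36  1.7  -0.28  0.86  0.81]
4.3833
```

View pics/two.png

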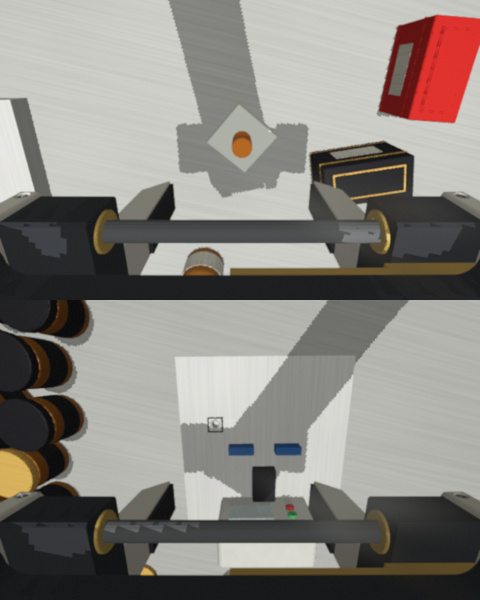

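The crop shows the pin at wrist pixel (321,193), the hole frame at (287,167) and the pads at (321,199) and (383,199). Nothing unexpected is on the plate.

Run:
```python
from h import *
ld=lambda n:(np.load(f"pics/{n}_c.npy",allow_pickle=True).item(),cv2.imread(f"pics/{n}.png"),np.load(f"pics/{n}.npy"))
c,im,d=ld("wpin"); hsv=cv2.cvtColor(im,cv2.COLOR_BGR2HSV)
m=cv2.inRange(hsv,(5,150,60),(20,255,255)); m[:150]=0;m[240:]=0;m[:,:280]=0;m[:,365:]=0
v,u=np.nonzero(m); X=bydepth(c,np.c_[u,v],d); print("pin z range",np.percentile(X[:,2],[2,50,98]),len(X))
t=X[:,2]>np.percentile(X[:,2],98)-.006
r=cv2.minEnclosingCircle(np.c_[u,v][t].astype(np.float32)); 
print("top disc depth",X[t].mean(0),"ray",onplane(c,r[0],.08), "radius mm",r[1]/c["f"]*(c["o"][2]-.08)*1e3)
g=cv2.inRange(hsv,(0,0,120),(180,60,255))
Z=bydepth(c,np.stack(np.meshgrid(np.arange(260,390),np.arange(120,260)),-1).reshape(-1,2),d)
k=Z[(Z[:,2]>.034)&(Z[:,2]<.046)]; print("rack",cv2.minAreaRect(k[:,:2].astype(np.float32)),np.median(k[:,2]))
c,im,d=ld("wjig"); hsv=cv2.cvtColor(im,cv2.COLOR_BGR2HSV)
dk=cv2.inRange(hsv,(0,0,0),(180,255,90)); M=np.zeros_like(dk); M[150:185,270:305]=dk[150:185,270:305]
ks=max(cv2.findContours(M,cv2.RETR_EXTERNAL,cv2.CHAIN_APPROX_NONE)[0],key=cv2.contourArea)
w=onplane(c,ks.reshape(-1,2),.028)[:,:2]; r=cv2.minAreaRect(w.astype(np.float32)); print("hole frame",r)
hole=np.array(r[0])
b=cv2.inRange(hsv,(100,120,30),(130,255,255)); b[:150]=0; b[240:]=0
pc=[]
for k in cv2.findContours(b,cv2.RETR_EXTERNAL,cv2.CHAIN_APPROX_NONE)[0]:
    if cv2.contourArea(k)<100: continue
    q=np.zeros_like(b); cv2.drawContours(q,[k],-1,255,-1); v,u=np.nonzero(q); X=bydepth(c,np.c_[u,v],d); X=X[X[:,2]>.046]
    r=cv2.minAreaRect(X[:,:2].astype(np.float32)); print("pad",r,np.median(X[:,2])); pc.append(X[:,:2].mean(0))
pc=np.array(sorted(pc,key=lambda p:p[1])); e=pc[1]-pc[0]; print("gap",np.linalg.norm(e),"yaw pads",np.degrees(np.arctan2(-e[0],e[1])))
f=pc.mean(0)-hole; # jig (34,70)
print("yaw fence-hole",np.degrees(np.arctan2(f[1],f[0])-np.arctan2(70,34)),np.linalg.norm(f),np.hypot(34,70)/1e3,"fence",pc.mean(0))
# plate far edge (image top): first plate row by height
col=range(250,460,10); E=[]
X=bydepth(c,np.stack(np.meshgrid(np.arange(640),np.arange(300)),-1).reshape(-1,2),d).reshape(300,640,3)
for u in col: 
    v=np.nonzero(X[:,u,2]>.018)[0]; E.append(onplane(c,[[u,v[0]-.5]],.028)[0,:2])
vx,vy,x0,y0=cv2.fitLine(np.array(E,np.float32),cv2.DIST_HUBER,0,.01,.01).ravel(); print("edge yaw",np.degrees(np.arctan(-vx/vy)),x0,y0,"plate z",np.median(X[150:180,310:400,2]))
```

```text
pin z range [0.04751241 0.07977207 0.08137272] 667
top disc depth [0.45520004 0.14670479 0.08096842] ray [[0.45533574 0.14696674 0.08      ]] radius mm 10.891480549470767
rack ((0.45693519711494446, 0.14759007096290588), (0.06440079212188721, 0.06438582390546799), 62.93681716918945) 0.04004831657614133
hole frame ((0.6173544526100159, -0.31607872247695923), (0.007714696694165468, 0.020577475428581238), 10.988670349121094)
pad ((0.5860026478767395, -0.28578001260757446), (0.11116453260183334, 0.03342210128903389), 14.05455207824707) 0.04985546873011687
pad ((0.6188855171203613, -0.20984122157096863), (0.010769740678369999, 0.03379072993993759), 14.064234733581543) 0.049922913948833886
gap 0.0654533445367682 yaw pads 13.268077688005999
yaw fence-hole 19.178530257465106 0.07483694812532259 0.07782030583337488 fence [ 0.62612203 -0.24175713]
edge yaw 13.805933 0.5075431 -0.28103963 plate z 0.028095340075117575
```

Run:
```python
from h import *
c=np.load("pics/wjig_c.npy",allow_pickle=True).item(); im=cv2.imread("pics/wjig.png")
g=cv2.cvtColor(im,cv2.COLOR_BGR2GRAY)[145:190,262:312]
for th in(100,120,140):
    m=(g<th).astype(np.uint8)
    n,l,s,ce=cv2.connectedComponentsWithStats(m,connectivity=8)
    for i in range(1,n):
        if s[i,4]<20: continue
        v,u=np.nonzero(l==i); w=onplane(c,np.c_[u+262,v+145],.028)[:,:2]
        print(th,s[i],cv2.minAreaRect(w.astype(np.float32)))
cv2.imwrite("pics/holecrop.png",cv2.resize(im[145:190,262:312],None,fx=10,fy=10,interpolation=cv2.INTER_NEAREST))
```

```text
100 [15 22 20 10 54] ((0.6173413991928101, -0.3160812556743622), (0.009876920841634274, 0.020577475428581238), 10.988740921020508)
120 [ 14  18  22  14 103] ((0.6152307987213135, -0.31648626923561096), (0.014277293346822262, 0.02274281159043312), 10.9391450881958)
120 [21 19  7  6 21] ((0.6124849915504456, -0.31855857372283936), (0.007645631209015846, 0.0036202503833919764), 63.45017623901367)
140 [  0  11  46  34 964] ((0.618927001953125, -0.31859391927719116), (0.03641337528824806, 0.04940416291356087), 13.21798038482666)
140 [46 26  4 19 64] ((0.6205556392669678, -0.2899317145347595), (0.020144501700997353, 0.003282808233052492), 12.675370216369629)
```

View pics/holecrop.png

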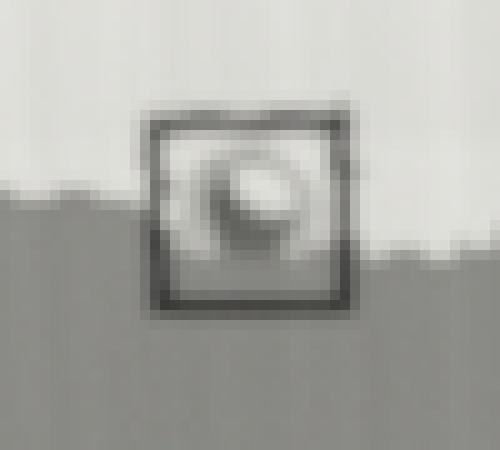

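The crop shows the black frame centred at about wrist pixel (286.7,165.8). The shadow edge crosses it, which is why the mask was cut off.

Run:
```python
from h import *
c=np.load("pics/wjig_c.npy",allow_pickle=True).item()
hole=onplane(c,[[286.7,165.8]],.028)[0]; fence=np.array([.6261,-.2418])
f=fence-hole[:2]; print("hole",hole,np.linalg.norm(f),"yaw",np.degrees(np.arctan2(f[1],f[0])-np.arctan2(70,34)))
yaw=np.radians(193.8)-2*np.pi; o=[np.pi,0,yaw]; np.save("pics/hole.npy",hole)
manip.grip(.6,30); manip.move_to([.4558,.147,.15],o)
manip.move_straight([.4558,.147,.062],v=.12); manip.grip(0,30)
print("width mm",manip.get_gripper_width()*92,manip.get_grasp_force(),manip.get_wrist_force(),manip.get_eef_pos())
manip.move_straight([.4558,.147,.15],v=.12)
manip.move_to([hole[0],hole[1],.15],o); manip.pause(.2)
print(manip.get_gripper_width()*92,manip.get_wrist_force(),manip.get_eef_pos(),manip.get_eef_rot(),manip.get_t())
c,im,d=shot("wrist"); cv2.imwrite("pics/whold.png",im)
```

```text
hole [ 0.61078453 -0.31721975  0.028     ] 0.07695909783272561 yaw 14.427557578168765
width mm 23.470886942989655 30.0004380941391 [-0.47403519  0.141504    3.17508349] [0.45597125 0.14705654 0.06223883]
23.671627241290086 [-1.11601698  0.10766079 -1.24535169] [ 0.61138938 -0.31569587  0.15024117] [ 3.14129834e+00  4.73676882e-04 -2.89867275e+00] 11.2167
```

View pics/whold.png

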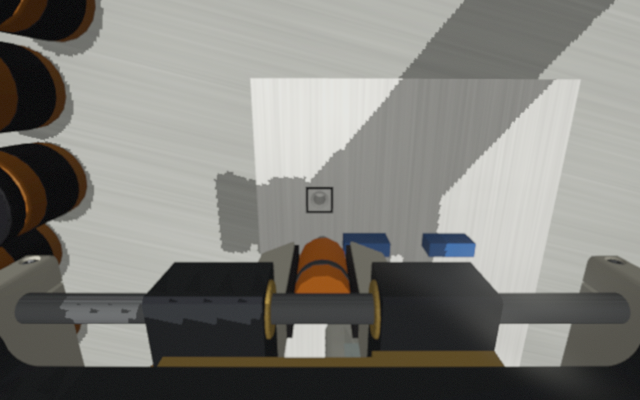

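The pin is held upright between the fingers. The hole frame is clear at (319,200) and the pads are at (367,243) and (449,244).

Run:
```python
from h import *
c=cam("wrist"); im=cv2.imread("pics/whold.png")
g=cv2.cvtColor(im,cv2.COLOR_BGR2GRAY)[180:222,298:342]
l,t,r,b=[g[8:34,:].mean(0)[:15].argmin()+298, g[:,10:34].mean(1)[:15].argmin()+180, g[8:34,:].mean(0)[29:].argmin()+298+29, g[:,10:34].mean(1)[25:].argmin()+205]
print(l,t,r,b)
q=onplane(c,[[l,t],[r,t],[r,b],[l,b]],.028)[:,:2]; print(q,[np.linalg.norm(q[i]-q[i-1])for i in range(4)])
e=(q[1]+q[2]-q[0]-q[3]); hole=q.mean(0)
print("hole",hole,"yaw",np.degrees(np.arctan2(-e[0],e[1])))
np.save("pics/hole.npy",hole)
e=np.array(manip.get_eef_pos()); print("eef",e)
# correct static offset of controller
off=np.array([.61078,-.31722])-e[:2]; cmd=hole+off
manip.move_straight([*cmd,.105],v=.1); manip.pause(.2); e=np.array(manip.get_eef_pos()); print("eef",e,hole-e[:2])
cmd=cmd+hole-e[:2]
# tip is 46 mm under TCP; plate 0.028 -> contact at TCP 0.074, home at 0.050
hit=manip.move_straight([*cmd,.0515],v=.03,threshold=8)
print(hit,manip.get_eef_pos(),manip.get_wrist_force(),manip.get_ft_torque(),manip.get_t())
```

```text
307 188 331 211
[[ 0.60396041 -0.32936288]
 [ 0.5993981  -0.31084746]
 [ 0.61810408 -0.30608161]
 [ 0.62276276 -0.32498871]] [np.float64(0.01930444316134926), np.float64(0.019069227263057736), np.float64(0.019303551903705037), np.float64(0.01947258668602299)]
hole [ 0.61105634 -0.31782016] yaw 13.842075696945374
eef [ 0.61123431 -0.31607268  0.15022813]
eef [ 0.61123808 -0.31923057  0.10592401] [-0.00018175  0.0014104 ]
False [ 0.61057425 -0.31765594  0.05173379] [ 0.52644419 -1.09289421 -0.62746012] [0.03739984 0.01552917 0.07163577] 14.0
```

Run:
```python
from h import *
e=np.array(manip.get_eef_pos())
hit=manip.move_straight([.6109,-.3178,.046],v=.02,threshold=18)
print(hit,manip.get_eef_pos(),manip.get_wrist_force())
manip.grip(.45,30); 
p=np.array(manip.get_eef_pos()); manip.move_straight([p[0],p[1],.2],v=.2)
manip.move_to([.56,-.30,.25],[np.pi,0,np.radians(193.8)-2*np.pi]); manip.pause(.2)
print(manip.get_gripper_width()*92)
c,im,d=shot("wrist"); cv2.imwrite("pics/whome.png",im)
hsv=cv2.cvtColor(im,cv2.COLOR_BGR2HSV)
m=cv2.inRange(hsv,(5,150,60),(20,255,255)); v,u=np.nonzero(m); X=bydepth(c,np.c_[u,v],d)
k=np.linalg.norm(X[:,:2]-[.611,-.318],axis=1)<.03; X=X[k]; print(len(X),np.percentile(X[:,2],[2,50,98]))
t=X[X[:,2]>np.percentile(X[:,2],95)-.005]; print("top",t.mean(0),manip.get_t())
```

```text
True [ 0.61130219 -0.31800144  0.05014909] [-0.91199956  0.41740718  4.69265998]
41.5414843031135
547 [0.03166594 0.06755074 0.06937718]
top [ 0.61027275 -0.3169241   0.06786219] 16.3333
```

View pics/whome.png

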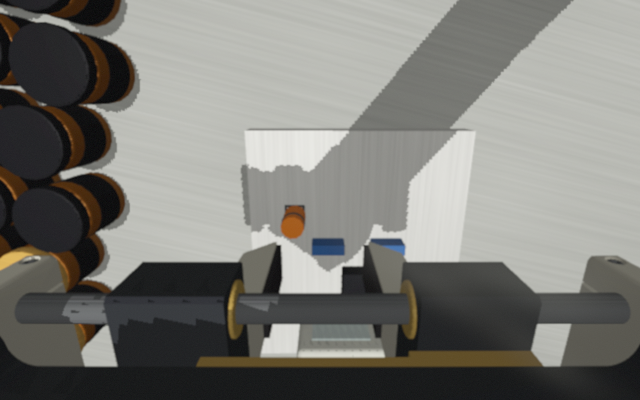

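The pin is home: its top is at z=0.068 as expected, seen at (293,220). Now the tin.

Run:
```python
from h import *
ty=np.radians(112.7); o=[np.pi,0,ty]
manip.grip(.85,60)
manip.move_to([.4657,.3086,.2],o); manip.pause(.2)
e=np.array(manip.get_eef_pos()); c,im,d=shot("wrist")
X=bydepth(c,np.stack(np.meshgrid(np.arange(640),np.arange(260)),-1).reshape(-1,2),d)
X=X[(X[:,2]>.063)&(X[:,2]<.077)&(np.linalg.norm(X[:,:2]-[.4657,.3086],axis=1)<.068)]
print("tin wrist",cv2.minAreaRect(X[:,:2].astype(np.float32)),len(X),e,manip.get_eef_rot())
cmd=np.array([.4657,.3086])*2-e[:2]
hit=manip.move_straight([*cmd,.041],v=.12,threshold=10); print(hit,manip.get_eef_pos())
if not hit:
    manip.grip(0,60); print("w",manip.get_gripper_width()*92,manip.get_grasp_force(),manip.get_eef_pos(),manip.get_wrist_force())
    manip.move_straight([*cmd,.14],v=.12); manip.pause(.2)
    print("w",manip.get_gripper_width()*92,manip.get_wrist_force(),manip.get_ft_torque(),manip.get_t())
```

```text
tin wrist ((0.4673880636692047, 0.31152838468551636), (0.05605584383010864, 0.10982946306467056), 22.533418655395508) 8689 [0.46618751 0.30797473 0.20000561] [3.14152016e+00 1.41247311e-04 1.96605191e+00]
False [0.46579476 0.30962676 0.04176703]
w 56.162987535603065 60.000550746917725 [0.46588525 0.30957798 0.04147055] [ 1.23313769 -0.24261866  2.48376364]
w 55.860634416204675 [-0.31007523 -0.39950916 -4.45817861] [-0.06034378 -0.04212865 -0.00406025] 22.7083
```

```bash
cat >> h.py <<'E'
JY=np.radians(13.9); ex=np.array([np.cos(JY),np.sin(JY)]); ey=np.array([-np.sin(JY),np.cos(JY)])
hole=np.array([.6109,-.3178]); nest=hole+.067*ey; OT=[np.pi,0,JY+np.pi/2]
def jig():
    e=np.array(manip.get_eef_pos()); r=e[:2]-nest
    return np.round([r@ex*1e3,r@ey*1e3,e[2]*1e3,np.degrees(manip.get_eef_rot()[2])-103.9],2)
def fj():
    f=np.array(manip.get_wrist_force()); return np.round([f[:2]@ex,f[:2]@ey,f[2],manip.get_ft_torque()[2]],2)
E
python3 - <<'E'
from h import *
p=nest-.015*ex+.015*ey
manip.move_to([*p,.15],OT); manip.pause(.2)
print(jig(),fj(),manip.get_eef_rot())
hit=manip.move_straight([*p,.085],v=.1); print(jig())
hit=manip.move_straight([*p,.062],v=.02,threshold=5); print(hit,jig(),fj(),manip.get_gripper_width()*92,manip.get_t())
c,im,d=shot("top"); cv2.imwrite("pics/topx.png",cv2.resize(im[80:240,380:540],None,fx=3,fy=3))
c,im,d=shot("scene"); cv2.imwrite("pics/scx.png",cv2.resize(im[200:400,80:300],None,fx=2.7,fy=2.7))
E
```

```text
[-1.427e+01  1.613e+01  1.500e+02  1.100e-01] [ 0.16 -0.11 -4.25 -0.02] [ 3.14142765e+00 -3.30647903e-04  1.81532897e+00]
[-14.56  14.69  85.38  -0.  ]
True [-14.99  15.02  69.4   -0.  ] [ 0.32 -0.31  5.28 -0.  ] 55.89959924462113 26.5083
```

View pics/scx.png

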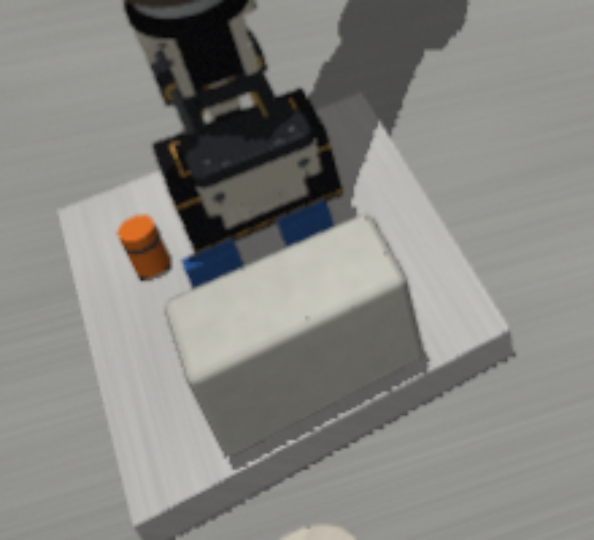

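The tin stands on the plate at the expected height, short of both stops, with the pin at (140,235) upright. Now I slide it into the corner.

Run:
```python
from h import *
e=np.array(manip.get_eef_pos()); z=e[2]
p=e[:2]+.025*ex
print(manip.move_straight([*p,z],v=.02,threshold=12),jig(),fj())
e=np.array(manip.get_eef_pos()); p=e[:2]-.028*ey
print(manip.move_straight([*p,z],v=.02,threshold=12),jig(),fj())
manip.pause(.3); print(jig(),fj(),manip.get_gripper_width()*92,manip.get_t())
```

```text
True [ 4.800e-01  1.467e+01  6.956e+01 -5.000e-02] [-1.44  1.33  4.45  0.01]
True [ 4.700e-01 -2.550e+00  6.978e+01 -3.000e-02] [-1.18  1.49  4.79 -0.09]
[ 4.100e-01 -2.560e+00  6.977e+01 -2.000e-02] [ 0.11  2.27  4.05 -0.02] 55.73284255887075 28.7667
```

Run:
```python
from h import *
e=np.array(manip.get_eef_pos()); z=e[2]; a=b=0
for i in range(12):
    manip.move_straight([*(e[:2]+a*ex-b*ey),z],v=.02); manip.pause(.25)
    f=fj(); print(round(a*1e3,1),round(b*1e3,1),jig(),f)
    if -f[0]<15: a+=.0005
    if f[1]<12: b+=.0005
    if -f[0]>=15 and f[1]>=12: break
print(manip.get_gripper_width()*92,manip.get_t())
```

```text
0.0 0.0 [ 4.800e-01 -2.580e+00  6.979e+01 -5.000e-02] [-1.05  1.22  5.79 -0.04]
0.5 0.5 [ 5.400e-01 -2.590e+00  6.984e+01 -4.000e-02] [-1.99  2.86  7.01 -0.02]
1.0 1.0 [ 5.700e-01 -2.630e+00  6.987e+01 -4.000e-02] [-3.84  4.46  8.42 -0.12]
1.5 1.5 [ 6.000e-01 -2.670e+00  6.993e+01 -4.000e-02] [-5.38  5.62 11.16 -0.07]
2.0 2.0 [ 6.800e-01 -2.720e+00  7.001e+01 -4.000e-02] [-7.59  7.24 12.81 -0.12]
2.5 2.5 [ 6.50e-01 -2.75e+00  7.00e+01 -4.00e-02] [-8.26  7.75 15.65 -0.12]
3.0 3.0 [ 7.000e-01 -2.810e+00  7.007e+01 -4.000e-02] [-9.4   9.23 17.29 -0.11]
3.5 3.5 [ 7.200e-01 -2.810e+00  7.008e+01 -4.000e-02] [-10.3   10.54  18.56  -0.12]
4.0 4.0 [ 7.60e-01 -2.85e+00  7.01e+01 -3.00e-02] [-12.28  12.39  20.96  -0.09]
4.5 4.0 [ 8.000e-01 -2.860e+00  7.012e+01 -4.000e-02] [-14.46  13.46  21.96  -0.11]
5.0 4.0 [ 7.900e-01 -2.890e+00  7.013e+01 -5.000e-02] [-15.36  12.93  22.73  -0.09]
55.78039667435257 34.2667
```

Run:
```python
from h import *
R=Ro.from_euler('xyz',manip.get_eef_rot()).as_matrix(); print("tool z in jig (mm/m)",np.round([R[:2,2]@ex*1e3,R[:2,2]@ey*1e3],2),jig(),fj(),manip.get_ft_torque(),manip.get_grasp_force())
ims=[shot("top"),shot("scene"),shot("wrist")]
for n,(c,im,d) in zip("tsw",ims): cv2.imwrite(f"pics/f{n}.png",im)
a=cv2.resize(ims[0][1][110:210,400:520],(480,400)); b=cv2.resize(ims[1][1][220:400,90:280],(422,400))
cv2.imwrite("pics/final.png",cv2.resize(np.hstack([a,b]),(800,355)))
# tin top points from top cam
c,im,d=ims[0]; X=bydepth(c,np.stack(np.meshgrid(np.arange(390,530),np.arange(100,220)),-1).reshape(-1,2),d)
j=np.c_[(X[:,:2]-nest)@ex,(X[:,:2]-nest)@ey]*1e3
k=(X[:,2]>.09)&(X[:,2]<.106)&(abs(j[:,0])<35)&(abs(j[:,1])<62)
print(k.sum(), j[k].min(0),j[k].max(0)); A=np.c_[j[k],np.ones(k.sum())]; print("plane z slope mm/m",np.linalg.lstsq(A,X[k,2]*1e3,rcond=None)[0]*[1e3,1e3,1])
```

```text
tool z in jig (mm/m) [-18.97  13.4 ] [ 7.900e-01 -2.890e+00  7.013e+01 -5.000e-02] [-15.36  12.93  22.73  -0.09] [ 1.14288666  3.24164192 -0.09485133] 60.008254051208496
410 [-28.54414826   0.96839471] [31.38108358 53.14574896]
plane z slope mm/m [-22.43151362 -47.83082634 100.83254586]
```

View pics/final.png

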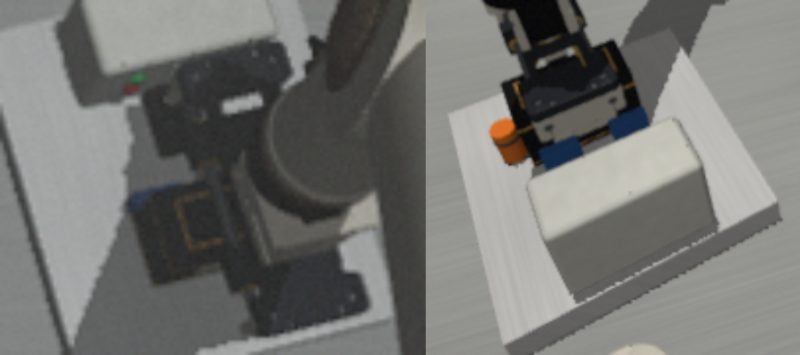

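The picture shows the tin in the corner touching the pads and the pin. Under the push, though, the tool tilts about 1.3°, so I'll counter-rotate to bring it flat while holding the push.

```bash
cat > level.py <<'E'
from h import *
import sys
Rn=Ro.from_euler('xyz',OT); Rc=Rn; x,y,z=.48+5,-2.58-4,69.79
for i in range(int(sys.argv[1])):
    Ra=Ro.from_euler('xyz',manip.get_eef_rot()); dv=(Rn*Ra.inv()).as_rotvec()
    Rc=Ro.from_rotvec(.7*dv)*Rc
    f=fj()
    x+=np.clip((15+f[0])*.15,-.6,.6); y-=np.clip((13-f[1])*.15,-.6,.6); z+=np.clip((f[2]-9)*.03,-.3,.3)
    p=nest+(x*ex+y*ey)/1e3
    manip.move_straight([*p,z/1e3],v=.02,rot=Rc.as_euler('xyz')); manip.pause(.3)
    m=Ro.from_euler('xyz',manip.get_eef_rot()).as_matrix()[:2,2]
    print(np.round([x,y,z],2),jig(),fj(),"tilt",np.round([m@ex*1e3,m@ey*1e3],1),manip.get_t())
E
python3 level.py 10
```

```text
[ 5.44 -6.56 70.09] [ 3.400e-01 -2.840e+00  6.937e+01 -1.000e-02] [-11.44  10.36  18.38  -0.25] tilt [ 2.6 -1.6] 34.9667
[ 5.98 -6.95 70.37] [ 4.100e-01 -2.850e+00  6.936e+01 -2.000e-02] [-13.84  11.66  17.61  -0.33] tilt [0.1 0.2] 35.5167
[ 6.15 -7.15 70.63] [ 0.4  -2.81 69.37 -0.  ] [-13.75  11.78  16.2   -0.34] tilt [-0.4  0.5] 36.0667
[ 6.34 -7.34 70.85] [ 4.100e-01 -2.880e+00  6.939e+01 -1.000e-02] [-14.52  12.71  16.81  -0.36] tilt [-0.5  0.4] 36.6167
[ 6.41 -7.38 71.08] [ 0.42 -2.88 69.39 -0.  ] [-13.75  11.95  15.42  -0.36] tilt [-0.3  0.2] 37.1667
[ 6.6  -7.54 71.27] [ 0.45 -2.83 69.41  0.  ] [-13.63  11.08  14.44  -0.35] tilt [-0.5  0.4] 37.7167
[ 6.8  -7.82 71.44] [ 0.44 -2.85 69.39  0.  ] [-14.54  12.01  13.38  -0.39] tilt [-0.7  0.6] 38.2667
[ 6.87 -7.97 71.57] [ 0.43 -2.85 69.39  0.  ] [-14.23  12.29  14.46  -0.35] tilt [-0.5  0.4] 38.8167
[ 6.99 -8.08 71.73] [ 0.42 -2.87 69.4   0.  ] [-13.73  12.62  12.43  -0.38] tilt [-0.4  0.3] 39.3667
[ 7.18 -8.14 71.83] [ 0.42 -2.86 69.4  -0.  ] [-14.71  12.28  12.47  -0.4 ] tilt [-0.5  0.3] 39.9167
```

Level now. The fence moment of −0.4 N·m suggests one pad carries most of the load, so I'll trim the yaw until both pads share it.

```bash
cat > trim.py <<'E'
from h import *
import pickle
m=.7e-3*np.array([-19.6,14.8]); w=m[0]*ex+m[1]*ey
Rc=Ro.from_rotvec(np.cross([w[0],w[1],-1],[0,0,-1]))*Ro.from_euler('xyz',OT)
x,y,z=7.18,-8.14,71.83; dy=0
for i in range(12):
    f=fj(); dy=np.clip(dy+np.clip(.004*f[3]/.4,-.003,.003),-.017,.017)
    Rn=Ro.from_euler('z',dy)*Ro.from_euler('xyz',OT)
    dv=(Rn*Ro.from_euler('xyz',manip.get_eef_rot()).inv()).as_rotvec(); Rc=Ro.from_rotvec(.6*dv)*Rc
    x+=np.clip((16+f[0])*.1,-.4,.4); y-=np.clip((13-f[1])*.1,-.4,.4); z+=np.clip((f[2]-9)*.03,-.3,.3)
    manip.move_straight([*(nest+(x*ex+y*ey)/1e3),z/1e3],v=.02,rot=Rc.as_euler('xyz')); manip.pause(.3)
    t=Ro.from_euler('xyz',manip.get_eef_rot()).as_matrix()[:2,2]
    print(round(np.degrees(dy),2),jig(),fj(),"tilt",np.round([t@ex*1e3,t@ey*1e3],1))
    if abs(fj()[3])<.08 and i>3: break
print(manip.get_t(),manip.get_gripper_width()*92)
E
python3 trim.py
```

```text
-0.17 [ 0.44 -2.86 69.41 -0.08] [-14.9   12.53  13.16   0.08] tilt [-0.4  0. ]
-0.13 [ 0.41 -2.87 69.4  -0.1 ] [-14.61  12.5   12.54   0.13] tilt [-0.5  0.1]
-0.05 [ 0.45 -2.82 69.4  -0.09] [-14.76  12.91  12.6    0.05] tilt [-0.4  0.3]
-0.02 [ 4.200e-01 -2.860e+00  6.937e+01 -6.000e-02] [-14.69  12.66  10.45  -0.1 ] tilt [-0.4  0.2]
-0.08 [ 0.45 -2.86 69.39 -0.07] [-14.09  13.07  11.32  -0.06] tilt [-0.3  0.2]
42.6667 55.71366660007348
```

Run:
```python
from h import *
manip.pause(1.0); print(jig(),fj(),manip.get_grasp_force(),manip.get_t()); print(manip.sign_off())
```

```text
[ 0.43 -2.86 69.38 -0.07] [-14.42  11.99  12.93  -0.03] 60.002880692481995 43.6667
the job is handed in; nothing more can be done
None
```

I put the stop pin fully home in the jig and released it. The tin stands flat in the corner, still held against both fence pads at about 14 N and the pin at about 12 N. I handed the job in at about 44 s, and I never went near the jars.

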